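# Pack four products into their matching trays

## Robot

A 6-joint arm with a two-finger parallel gripper is mounted at the origin on the work surface. World frame = base frame: x ahead of the robot, y to its left, z up, the work surface at z = 0. Lengths are in mm, angles in rad, forces in N, time in s.
With the tool pointing down it reaches from about 350 to 725 mm from the base axis. Payload 6 kg.
Tool frame: the origin (TCP) lies midway between the tips of the shut fingers; the grasp point (between the pads) lies 19 mm behind it; z points along the fingers, y is the line along which they close (so a half turn about z gives the same grasp; the last joint's range is limited). The gripper opens to 85 mm and grips with 20 to 120 N. Pads are 22 mm wide; open, the fingers measure 114 mm over their backs; the gripper's body (76 mm by 85 mm) begins 54 mm behind the grasp point. The pads swing forward as they close: fully open they stand 13 mm farther back than shut.
Start: joints at [1.659, 0.04, 0.085, 0, -1.615, -0.334], TCP at [145.974, 581.949, 231.261] pointing down, gripper open.
Joint ranges: [-2.56, 2.56], [-1.29, 2.01], [-1.08, 1.49], [-3.29, 1.98], [-2.81, -0.18], [-2.99, 2.99]. Speed limits (rad/s): [2.57, 2.57, 3.01, 3.14, 3.14, 3.14].

## Interface

Orientations are given as a 3x3 rotation matrix whose columns are the frame's x, y, z axes.
In Python, from plant import env gives the robot as it stands.
- The arm moves only by the shell command python3 -m creep 'ROWS'. ROWS is JSON, a list of rows, each an object of numbers: "tx", "ty", "tz": the shift along the tool's x, y, z in cm; "rx", "ry", "rz": the turn, a rotation vector about the tool's x, y, z in rad; "claw": the closure, from 0 (fully open) to 1 (shut). A call has 1 to 20 rows; each row shifts and turns the commanded pose from where the row before left it, along the tool's axes as they then stand; what a row does not reach is not made up. A row lasts 1/12 s, in which the tool goes at most 41.7 mm and 7.16 degrees, less where a joint would pass 70% of its speed; a pose out of reach is approached as far as the arm can. A call with a gripper value outside its range is refused whole. The fingers move at their own pace and stop on an object; the grip force is fixed at half the most. Time passes only in rows, so rows that do not move let the fingers close. It gives the time, the measured TCP pose, the force, the opening and the grip force at its end, in the units of the state.
- env.state(): the state, without advancing time (a new reading comes with each control period).
- env.capture(name): name is "scene" or "top" or "wrist"; returns the picture (480x640x3 uint8, red, green, blue); there is no depth.
- env.get_calibration(name): a dict with "vertical_fov" (degrees; the focal length in pixels is half the picture's height over the tangent of half this angle, whatever the lens; pixels are square), "cx", "cy" (the principal point, pixels), "R" (3x3) and "t" (3): a world point X has camera coordinates R X + t. Camera axes: x right, y down, z forward; pixel columns grow to the right and rows downward; lengths in mm; the calibration is good to about 2 mm. A picture is of the moment at which its call begins: read the wrist's pose just before it. get_calibration takes no time and is no camera call; for the wrist camera it gives the pose at the moment of the call.
- env.hand_in(): hands the job in; it is judged then, once.
The state is a dict: "time_s": time; "qpos": joint angles; "joint_vel": joint speeds; "joint_torque": joint torques, N m; "tcp_pos": TCP position; "tool_rot": TCP orientation; "wrist_force": force on the tool from outside, world axes, zero at the start; "torque": the same for the moment, N m; "width": finger opening in mm; "grip_force": force on a finger pad.
Only numpy, scipy, OpenCV 4.12 (cv2) and the standard library are available. Lean on these libraries where they do the work, as an engineer would, in place of code of your own. Each camera call takes 0.05 s, during which the arm holds its last target. There are 200 camera calls.

## Task

Four finished white products (a ceiling sensor, a dimmer dial, a wall switch and a power adapter) stand about on the packing bench among four blue trays. Set each one down, without dropping it, into the tray whose pocket has its shape and size, so that it sits upright and flat on the pocket's floor. Leave the roll of tape and the pen pot where they are.

Things in the scene. Friction and masses are not known exactly. Their poses are not given: they have to be found in the camera images.
- sensor: Ceiling sensor: the larger of the two round products, a straight-sided disc 58 mm in diameter and 30 mm high, with a low grey lens dome on top (to 37.5 mm). White plastic, loose, 40 to 200 g, standing upright on the bench. Origin: centre of its flat underside; z up through its top.
- dial: Dimmer dial: the smaller round product, a straight-sided cylinder 40 mm in diameter and 32 mm high, with a grey pointer line on top along its x. White plastic, loose, 40 to 200 g, standing upright on the bench. Origin: centre of its flat underside; z up through its top.
- switch: Wall switch: the square product, 46 x 46 mm (sides along its x and y) and 30 mm high, with a raised rocker plate on top (to 32 mm). White plastic, loose, 40 to 200 g, standing upright on the bench. Origin: centre of its flat underside; z up through its top.
- adapter: Power adapter: the oblong product, 70 mm long (its x), 36 mm wide (its y) and 32 mm high; grip it across its width. White plastic, loose, 40 to 200 g, standing upright on the bench. Origin: centre of its flat underside; z up through its top.
- sensor_tray: Square plate 90 x 90 mm with the large round pocket, 70 mm in diameter: the place of the sensor. Fixed. Blue, 9 mm high; pocket 6 mm deep, its black floor 3 mm above the bench. Origin: centre of the underside, below the pocket's middle (a seated product's origin is 3 mm above it); z up.
- dial_tray: Square plate 90 x 90 mm with the small round pocket, 52 mm in diameter: the place of the dial. Fixed. Blue, 9 mm high; pocket 6 mm deep, its black floor 3 mm above the bench. Origin: centre of the underside, below the pocket's middle (a seated product's origin is 3 mm above it); z up.
- switch_tray: Square plate 90 x 90 mm with the square pocket, 58 x 58 mm, sides along its x and y: for the switch, sides roughly parallel to the pocket's (any quarter turn). Fixed. Blue, 9 mm high; pocket 6 mm deep, its black floor 3 mm above the bench. Origin: centre of the underside, below the pocket's middle (a seated product's origin is 3 mm above it); z up.
- adapter_tray: Oblong plate 100 mm (x) x 66 mm (y) with the oblong pocket, 82 mm along its x by 48 mm along its y: for the adapter, long side along the pocket's (either way round). Fixed. Blue, 9 mm high; pocket 6 mm deep, its black floor 3 mm above the bench. Origin: centre of the underside, below the pocket's middle (a seated product's origin is 3 mm above it); z up.
- tape: Bystander: a yellow roll of tape lying flat among the work, 70 mm across, 24 mm high, loose. Origin: centre of its underside; z up.
- pot: Bystander: a white plastic pot, 80 mm across and 95 mm high, holding pens that reach 160 mm high; loose, on the robot's right-hand side. Origin: centre of its underside; z up.
Things that resemble listed ones, but are neither listed nor needed, are in the scene too. What is shaped like the switch but red or turquoise is not meant.

How it is judged:
By the outcome, as a careful person would: the job done as asked, in the order asked, and still so for the second after the job is handed in, with the robot touching nothing.
It also fails if it takes over 109 s, if anything falls off the work surface, if the arm or the gripper's body presses on something with over 40 N, if the wrist force passes 120 N, or if a joint passes its speed limit or range.

## Working session

There is one attempt and no reset: what is moved stays moved. The work goes in short steps, Python scripts to look and compute and a shell command to move; the robot and the scene stay as the last step left them, time stands still between calls to the robot, and variables do not carry over. Pictures are saved under pics/ and viewed, at most 15 in all, crops included, and the job is handed in when it is done.

```bash
mkdir -p pics; ls; python3 - <<'E'
from plant import env
import cv2,json
for n in("top","scene"):
    im=env.capture(n); cv2.imwrite(f"pics/{n}0.png",im[:,:,::-1])
    c=env.get_calibration(n); print(n,c)
print(env.state())
print(env.get_calibration("wrist"))
E
```

```text
pics
top {'vertical_fov': 51.48768249946285, 'cx': 319.75403228004825, 'cy': 241.1156511536073, 'R': array([[-0.03608429, -0.99931948,  0.00764907],
       [-0.97154715,  0.03328657, -0.2344955 ],
       [ 0.23408131, -0.01589304, -0.97208711]]), 't': array([-41.72028211, 533.8486239 , 942.80875068])}
scene {'vertical_fov': 50.86590174093806, 'cx': 325.6673717712159, 'cy': 241.9678848163908, 'R': array([[ 0.09439157,  0.99540119, -0.01633127],
       [ 0.55640539, -0.06635161, -0.82825751],
       [-0.82553211,  0.06909372, -0.56010962]]), 't': array([   8.54947318, -265.8768727 , 1894.9944122 ])}
{'time_s': 0.1, 'qpos': array([ 1.65869655e+00,  4.07892934e-02,  8.38891146e-02, -4.14130883e-04,
       -1.61545674e+00, -3.33715692e-01]), 'joint_vel': array([-0.00107498, -0.00109019,  0.00039796,  0.00194245, -0.00055084,
       -0.00142817]), 'joint_torque': array([-5.05112825e-03, -3.69342899e+01,  3.48281908e+01,  6.95156649e+00,
       -4.54782115e-03,  3.21235646e-06]), 'tcp_pos': array([145.8532353 , 581.70719666, 230.34441129]), 'tool_rot': array([[ 9.69943642e-01, -2.43329522e-01, -2.75120950e-04],
       [-2.43329647e-01, -9.69942345e-01, -1.59088525e-03],
       [ 1.20257887e-04,  1.61001411e-03, -9.99998697e-01]]), 'wrist_force': array([-0.10913378, -0.15872432, -0.35484017]), 'torque': array([ 0.00971828, -0.01139959,  0.05683588]), 'grip_force': 0.0, 'width': 85.5469702398728}
{'vertical_fov': 60.29599657996621, 'cx': 320.99579680075396, 'cy': 246.91345992455436, 'R': array([[-0.24456959, -0.96963   ,  0.00183533],
       [-0.9228617 ,  0.23335317,  0.30638632],
       [-0.29750965,  0.07323902, -0.95190549]]), 't': array([598.83281296, -40.98139341, 377.58245348])}
```

View pics/top0.png

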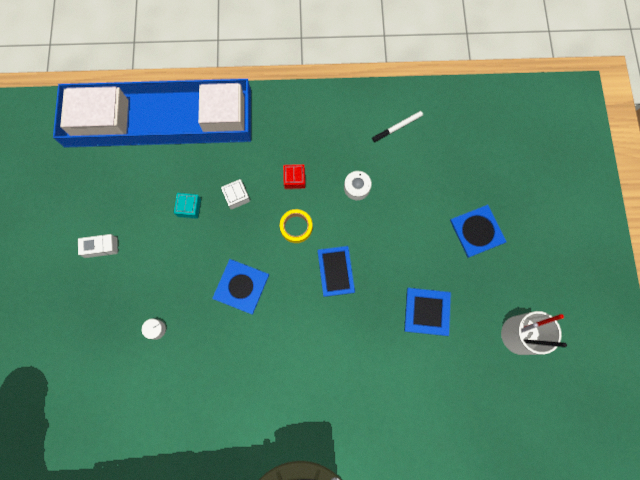

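View pics/scene0.png

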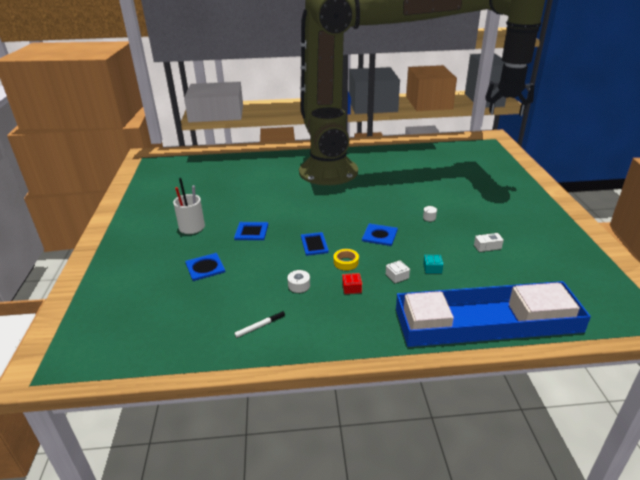

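Candidates in the top view:
- **Sensor:** white disc at (358,185), not the tape at (296,226).
- **Dial:** white cylinder at (153,329).
- **Switch:** white square at (235,194), not the red one (294,176) or the turquoise one (187,205).
- **Adapter:** oblong at (98,246), not the white boxes in the blue bin at (94,110) and (221,107).
- **Trays:** sensor (478,231), dial (241,287), switch (428,312), adapter (336,271).

The pot is at (530,335). Next I'll fit silhouettes to get poses.

```bash
cat > h.py <<'E'
import numpy as np, cv2
from scipy.optimize import minimize
def proj(c,X):
    p=np.asarray(X)@c["R"].T+c["t"]; f=240/np.tan(np.radians(c["vertical_fov"]/2))
    return np.c_[f*p[:,0]/p[:,2]+c["cx"], f*p[:,1]/p[:,2]+c["cy"]]
def back(c,uv,z):
    f=240/np.tan(np.radians(c["vertical_fov"]/2))
    d=c["R"].T@np.array([(uv[0]-c["cx"])/f,(uv[1]-c["cy"])/f,1]); o=-c["R"].T@c["t"]
    return o+d*(z-o[2])/d[2]
a=np.linspace(0,2*np.pi,60,endpoint=False)
def rnd(r): return np.c_[r*np.cos(a),r*np.sin(a)]
def box(l,w): return np.array([[l,w],[-l,w],[-l,-w],[l,-w]])/2
SH={"sensor":(rnd(29),0,30),"dial":(rnd(20),0,32),"switch":(box(46,46),0,30),"adapter":(box(70,36),0,32),
"sensor_tray":(box(90,90),0,9),"dial_tray":(box(90,90),0,9),"switch_tray":(box(90,90),0,9),"adapter_tray":(box(100,66),0,9)}
def mask(im,name):
    h=cv2.cvtColor(im,cv2.COLOR_RGB2HSV).astype(int); H,S,V=h[...,0],h[...,1],h[...,2]
    m=((H>100)&(H<130)&(S>120)&(V>60)) if "tray" in name else ((S<60)&(V>95))
    return m.astype(np.uint8)
def sil(c,name,p,z0=0):
    o,z1,z2=SH[name]; R=np.array([[np.cos(p[2]),-np.sin(p[2])],[np.sin(p[2]),np.cos(p[2])]])
    q=o@R.T+p[:2]; X=np.r_[np.c_[q,np.full(len(q),z1+z0)],np.c_[q,np.full(len(q),z2+z0)]]
    return cv2.convexHull(proj(c,X).astype(np.float32))[:,0]
def fit(im,c,name,uv,z0=0):
    m=mask(im,name); n,l,st,ce=cv2.connectedComponentsWithStats(m)
    # component nearest to uv
    ys,xs=np.nonzero(m); k=np.argmin((xs-uv[0])**2+(ys-uv[1])**2+1e6*(st[l[ys,xs],4]<60)); L=l[ys[k],xs[k]]
    cs,_=cv2.findContours((l==L).astype(np.uint8),cv2.RETR_EXTERNAL,cv2.CHAIN_APPROX_NONE)
    blob=cv2.convexHull(max(cs,key=len)); T=np.zeros(m.shape,np.uint8); cv2.fillPoly(T,[blob],255)
    ctr=blob[:,0].mean(0); p0=back(c,ctr,SH[name][2]/2+z0)
    def cost(p):
        A=np.zeros(m.shape,np.uint8); cv2.fillPoly(A,[np.round(sil(c,name,p,z0)*256).astype(np.int32)],255,cv2.LINE_AA,8)
        return np.abs(A.astype(float)-T).sum()/T.sum()
    best=None
    for y in ([0] if len(SH[name][0])>10 else np.arange(-1.5,1.6,.25)):
        r=minimize(cost,[p0[0],p0[1],y],method="Nelder-Mead",options=dict(initial_simplex=[[p0[0],p0[1],y],[p0[0]+8,p0[1],y],[p0[0],p0[1]+8,y],[p0[0],p0[1],y+.15]],xatol=.05,fatol=1e-4))
        if best is None or r.fun<best.fun: best=r
    return best.x,best.fun
E
python3 - <<'E'
from plant import env
import cv2,numpy as np
from h import *
P={"sensor":((358,185),(299,282)),"dial":((153,329),(430,214)),"switch":((235,194),(398,271)),"adapter":((98,246),(488,242)),
"sensor_tray":((478,231),(205,266)),"dial_tray":((241,287),(380,234)),"switch_tray":((428,312),(252,231)),"adapter_tray":((336,271),(314,244))}
for i,n in enumerate(("top","scene")):
    im=cv2.imread(f"pics/{n}0.png")[:,:,::-1].copy(); c=env.get_calibration(n)
    for k in P:
        x,f=fit(im,c,k,P[k][i]); print(n,k,x.round(2),round(f,3), "r",np.hypot(x[0],x[1]).round())
im=cv2.imread("pics/top0.png"); a=cv2.resize(im[150:270,60:380],None,fx=2.4,fy=2.4,interpolation=cv2.INTER_CUBIC);cv2.imwrite("pics/crop.png",a)
E
```

```text
top sensor [ 6.6673e+02 -1.4750e+02  1.4000e-01] 0.071 r 683.0
top dial [3.7227e+02 2.8295e+02 1.6000e-01] 0.087 r 468.0
top switch [6.5503e+02 1.1810e+02 3.8000e-01] 0.058 r 666.0
top adapter [550.61 406.87  -1.46] 0.075 r 685.0
top sensor_tray [ 558.73 -402.96   -1.21] 0.039 r 689.0
top dial_tray [ 4.5486e+02  1.0791e+02 -4.1000e-01] 0.031 r 467.0
top switch_tray [ 3.8901e+02 -2.7942e+02 -1.4000e-01] 0.036 r 479.0
top adapter_tray [ 4.8081e+02 -9.2490e+01  9.0000e-02] 0.037 r 490.0
scene sensor [ 6.6652e+02 -1.4382e+02  1.0000e-01] 0.071 r 682.0
scene dial [3.7126e+02 2.8714e+02 7.0000e-02] 0.112 r 469.0
scene switch [654.11 123.25   1.89] 0.077 r 666.0
scene adapter [550.47 412.29  -1.47] 0.07 r 688.0
scene sensor_tray [ 556.7  -400.44   -1.21] 0.061 r 686.0
scene dial_tray [ 4.5275e+02  1.1192e+02 -4.1000e-01] 0.06 r 466.0
scene switch_tray [ 389.46 -276.27    1.45] 0.1 r 477.0
scene adapter_tray [ 4.7984e+02 -8.9080e+01  1.0000e-01] 0.064 r 488.0
```

View pics/crop.png

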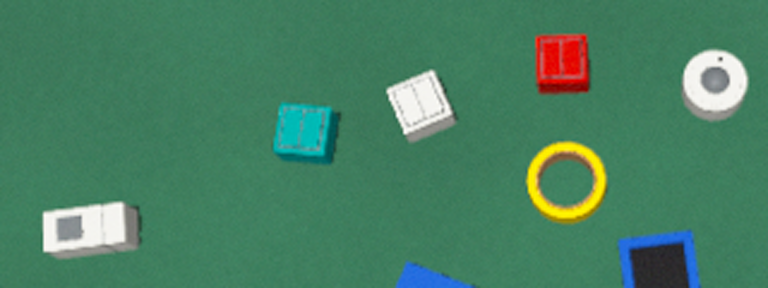

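The crop shows the white switch at (420,105), with its red and turquoise lookalikes, and the adapter at (90,230). The sensor with its lens is at (715,82). The choices hold, so next I'll compute the move to above the adapter.

```bash
cat > go.py <<'E'
# usage: go.py x y z psi [z2...]: deltas in tool axes (cm), then turn
import sys; from plant import env; import numpy as np
def go(x,y,z,psi):
    s=env.state(); R=s["tool_rot"]; d=R.T@(np.array([x,y,z])-s["tcp_pos"])/10
    cur=np.arctan2(R[1,0],R[0,0]); w=lambda v:(v+np.pi)%(2*np.pi)-np.pi
    q6=psi-np.arctan2(y,x)+np.pi/2
    print("t",s["time_s"],"shift cm",d.round(2),"rz",round(-(psi-cur),3),"q6 target",round(q6,2),"tcp",s["tcp_pos"].round(1),"w",round(s["width"],1),"psi",round(cur,3))
if __name__=="__main__": go(*map(float,sys.argv[1:5]))
E
python3 go.py 550.5 409 180 -1.46
python3 - <<'E'
from plant import env; import numpy as np
from h import *
c=env.get_calibration("wrist"); s=env.state(); o=-c["R"].T@c["t"]
print("cam in tool",s["tool_rot"].T@(o-s["tcp_pos"]),"axis in tool",s["tool_rot"].T@c["R"][2])
print(back(env.get_calibration("top"),(530,340),50),back(env.get_calibration("top"),(296,226),12))
E
```

```text
t 0.1 shift cm [43.45  6.9   5.05] rz 1.214 q6 target -0.53 tcp [145.9 581.7 230.3] w 85.5 psi -0.246
cam in tool [  77.53661713    0.52391534 -140.52549607] axis in tool [-3.06503291e-01 -1.77330248e-04  9.51869582e-01]
[ 321.67562125 -465.93571045   50.        ] [579.54234106 -11.62480896  12.        ]
```

```bash
python3 -m creep '[{"tx":3.95,"ty":0.63,"tz":0.46},{"tx":3.95,"ty":0.63,"tz":0.46},{"tx":3.95,"ty":0.63,"tz":0.46},{"tx":3.95,"ty":0.63,"tz":0.46},{"tx":3.95,"ty":0.63,"tz":0.46},{"tx":3.95,"ty":0.63,"tz":0.46},{"tx":3.95,"ty":0.63,"tz":0.46},{"tx":3.95,"ty":0.63,"tz":0.46},{"tx":3.95,"ty":0.63,"tz":0.46},{"tx":3.95,"ty":0.63,"tz":0.46},{"tx":3.95,"ty":0.63,"tz":0.46},{"rz":0.121},{"rz":0.121},{"rz":0.121},{"rz":0.121},{"rz":0.121},{"rz":0.121},{"rz":0.121},{"rz":0.121},{"rz":0.121}]'; python3 go.py 550.5 409 180 -1.46
```

```text
t 0.1 shift cm [43.45  6.9   5.05] rz 1.214 q6 target -0.53 tcp [145.9 581.7 230.3] w 85.5 psi -0.246validation failed for argument at $[0]...
```

```bash
python3 -m creep '[{"tx":3.95,"ty":0.63,"tz":0.46,"rx":0,"ry":0,"rz":0,"claw":0}]';python3 -m creep --help; python3 go.py 550.5 409 180 -1.46
```

```text
time_s: 0.18
tcp_pos: [179.2, 567.9, 225.9]
tool_rot: [[0.971, -0.238, -0.001], [-0.238, -0.971, -0.0], [-0.001, 0.0, -1.0]]
wrist_force: [1.9, 0.7, -0.5]
width: 85.2
grip_force: 0.0
t 0.1833 shift cm [39.85  6.59  4.55] rz 1.22 q6 target -0.53 tcp [179.2 567.9 225.9] w 85.2 psi -0.24invalid input: not JSON, or not a number
```

All keys are needed in every row.

```bash
python3 -m creep '[{"tx":3.95,"ty":0.63,"tz":0.46,"rx":0,"ry":0,"rz":0,"claw":0},{"tx":3.95,"ty":0.63,"tz":0.46,"rx":0,"ry":0,"rz":0,"claw":0},{"tx":3.95,"ty":0.63,"tz":0.46,"rx":0,"ry":0,"rz":0,"claw":0},{"tx":3.95,"ty":0.63,"tz":0.46,"rx":0,"ry":0,"rz":0,"claw":0},{"tx":3.95,"ty":0.63,"tz":0.46,"rx":0,"ry":0,"rz":0,"claw":0},{"tx":3.95,"ty":0.63,"tz":0.46,"rx":0,"ry":0,"rz":0,"claw":0},{"tx":3.95,"ty":0.63,"tz":0.46,"rx":0,"ry":0,"rz":0,"claw":0},{"tx":3.95,"ty":0.63,"tz":0.46,"rx":0,"ry":0,"rz":0,"claw":0},{"tx":3.95,"ty":0.63,"tz":0.46,"rx":0,"ry":0,"rz":0,"claw":0},{"tx":3.95,"ty":0.63,"tz":0.46,"rx":0,"ry":0,"rz":0,"claw":0},{"tx":0,"ty":0,"tz":0,"rx":0,"ry":0,"rz":0.122,"claw":0},{"tx":0,"ty":0,"tz":0,"rx":0,"ry":0,"rz":0.122,"claw":0},{"tx":0,"ty":0,"tz":0,"rx":0,"ry":0,"rz":0.122,"claw":0},{"tx":0,"ty":0,"tz":0,"rx":0,"ry":0,"rz":0.122,"claw":0},{"tx":0,"ty":0,"tz":0,"rx":0,"ry":0,"rz":0.122,"claw":0},{"tx":0,"ty":0,"tz":0,"rx":0,"ry":0,"rz":0.122,"claw":0},{"tx":0,"ty":0,"tz":0,"rx":0,"ry":0,"rz":0.122,"claw":0},{"tx":0,"ty":0,"tz":0,"rx":0,"ry":0,"rz":0.122,"claw":0},{"tx":0,"ty":0,"tz":0,"rx":0,"ry":0,"rz":0.122,"claw":0},{"tx":0,"ty":0,"tz":0,"rx":0,"ry":0,"rz":0.122,"claw":0}]'
cat > look.py <<'E'
# usage: look.py name outpng [x y]
import sys,cv2; from plant import env; from h import *
name,out=sys.argv[1:3]; z0=float(sys.argv[5]) if len(sys.argv)>5 else 0
c=env.get_calibration("wrist"); im=env.capture("wrist")
g=proj(c,[[float(sys.argv[3]),float(sys.argv[4]),SH[name][2]+z0]])[0]; print("expected px",g.round())
x,f=fit(im,c,name,g,z0); print(name,x.round(3),"resid",round(f,3))
b=im[:,:,::-1].copy(); cv2.polylines(b,[sil(c,name,x,z0).astype(int)],True,(255,0,255),1); cv2.imwrite("pics/"+out,b)
E
python3 go.py 550.5 409 180 -1.46; python3 look.py adapter w1.png 550.5 409
```

```text
time_s: 1.85
tcp_pos: [550.4, 408.9, 179.9]
tool_rot: [[0.099, -0.995, -0.001], [-0.995, -0.099, -0.001], [0.001, 0.001, -1.0]]
wrist_force: [-0.4, 0.4, -0.5]
width: 85.2
grip_force: 0.0
t 1.85 shift cm [-0.01 -0.01 -0.01] rz -0.012 q6 target -0.53 tcp [550.4 408.9 179.9] w 85.2 psi -1.472
expected px [319. 229.]
adapter [549.041 410.284   1.669] resid 0.033
```

View pics/w1.png

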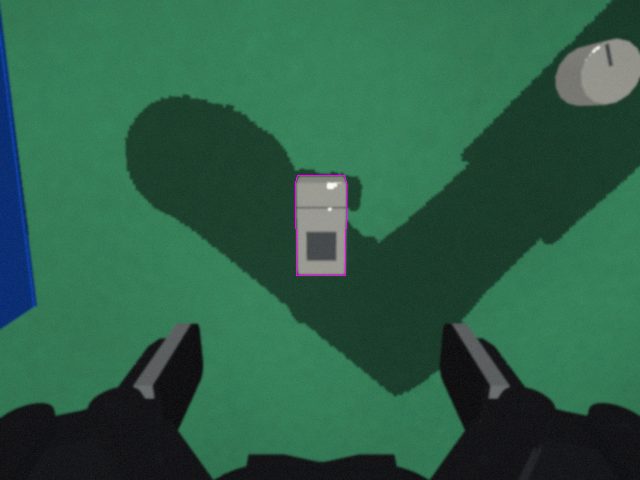

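The wrist view shows the adapter at (321,225) with a tight fit, and the gripper is aligned with it. Descend and grip.

```bash
python3 -m creep '[{"tx":-0.15,"ty":0.12,"tz":2.9,"rx":0,"ry":0,"rz":0,"claw":0},{"tx":0,"ty":0,"tz":2.9,"rx":0,"ry":0,"rz":0,"claw":0},{"tx":0,"ty":0,"tz":2.9,"rx":0,"ry":0,"rz":0,"claw":0},{"tx":0,"ty":0,"tz":2.9,"rx":0,"ry":0,"rz":0,"claw":0},{"tx":0,"ty":0,"tz":2.9,"rx":0,"ry":0,"rz":0,"claw":0},{"tx":0,"ty":0,"tz":1.9,"rx":0,"ry":0,"rz":0,"claw":0},{"tx":0,"ty":0,"tz":1.0,"rx":0,"ry":0,"rz":0,"claw":0},{"tx":0,"ty":0,"tz":0,"rx":0,"ry":0,"rz":0,"claw":0},{"tx":0,"ty":0,"tz":0,"rx":0,"ry":0,"rz":0,"claw":1},{"tx":0,"ty":0,"tz":0,"rx":0,"ry":0,"rz":0,"claw":1},{"tx":0,"ty":0,"tz":0,"rx":0,"ry":0,"rz":0,"claw":1},{"tx":0,"ty":0,"tz":0,"rx":0,"ry":0,"rz":0,"claw":1},{"tx":0,"ty":0,"tz":0,"rx":0,"ry":0,"rz":0,"claw":1},{"tx":0,"ty":0,"tz":0,"rx":0,"ry":0,"rz":0,"claw":1},{"tx":0,"ty":0,"tz":0,"rx":0,"ry":0,"rz":0,"claw":1},{"tx":0,"ty":0,"tz":0,"rx":0,"ry":0,"rz":0,"claw":1}]'
```

```text
time_s: 3.23
tcp_pos: [549.9, 411.1, 8.6]
tool_rot: [[0.105, -0.994, 0.002], [-0.994, -0.105, 0.002], [-0.002, -0.002, -1.0]]
wrist_force: [-1.0, 0.3, 5.9]
width: 35.2
grip_force: 61.8
```

```bash
python3 -m creep '[{"tx":0,"ty":0,"tz":-1.0,"rx":0,"ry":0,"rz":0,"claw":1},{"tx":0,"ty":0,"tz":-2.5,"rx":0,"ry":0,"rz":0,"claw":1},{"tx":0,"ty":0,"tz":-2.5,"rx":0,"ry":0,"rz":0,"claw":1},{"tx":0,"ty":0,"tz":-2.5,"rx":0,"ry":0,"rz":0,"claw":1},{"tx":0,"ty":0,"tz":-2.5,"rx":0,"ry":0,"rz":0,"claw":1},{"tx":0,"ty":0,"tz":-2.5,"rx":0,"ry":0,"rz":0,"claw":1},{"tx":0,"ty":0,"tz":0,"rx":0,"ry":0,"rz":0,"claw":1}]'; python3 go.py 480 -91 140 -3.045
```

```text
time_s: 3.82
tcp_pos: [551.0, 411.4, 148.9]
tool_rot: [[0.105, -0.994, 0.007], [-0.994, -0.105, 0.005], [-0.005, -0.008, -1.0]]
wrist_force: [1.6, 0.6, 0.7]
width: 34.7
grip_force: 61.0
t 3.8167 shift cm [49.22 12.34  0.57] rz 1.579 q6 target -1.29 tcp [551.  411.4 148.9] w 34.7 psi -1.466
```

```bash
python3 -m creep '[{"tx":2.5,"ty":0.63,"tz":0,"rx":0,"ry":0,"rz":0,"claw":1},{"tx":3.6,"ty":0.9,"tz":0.04,"rx":0,"ry":0,"rz":0,"claw":1},{"tx":3.6,"ty":0.9,"tz":0.04,"rx":0,"ry":0,"rz":0,"claw":1},{"tx":3.6,"ty":0.9,"tz":0.04,"rx":0,"ry":0,"rz":0,"claw":1},{"tx":3.6,"ty":0.9,"tz":0.04,"rx":0,"ry":0,"rz":0,"claw":1},{"tx":3.6,"ty":0.9,"tz":0.04,"rx":0,"ry":0,"rz":0,"claw":1},{"tx":3.6,"ty":0.9,"tz":0.04,"rx":0,"ry":0,"rz":0,"claw":1},{"tx":3.6,"ty":0.9,"tz":0.04,"rx":0,"ry":0,"rz":0,"claw":1},{"tx":3.6,"ty":0.9,"tz":0.04,"rx":0,"ry":0,"rz":0,"claw":1},{"tx":3.6,"ty":0.9,"tz":0.04,"rx":0,"ry":0,"rz":0,"claw":1},{"tx":3.6,"ty":0.9,"tz":0.04,"rx":0,"ry":0,"rz":0,"claw":1},{"tx":3.6,"ty":0.9,"tz":0.04,"rx":0,"ry":0,"rz":0,"claw":1},{"tx":3.6,"ty":0.9,"tz":0.04,"rx":0,"ry":0,"rz":0,"claw":1},{"tx":3.5,"ty":0.9,"tz":0.04,"rx":0,"ry":0,"rz":0,"claw":1},{"tx":0,"ty":0,"tz":0,"rx":0,"ry":0,"rz":0.121,"claw":1},{"tx":0,"ty":0,"tz":0,"rx":0,"ry":0,"rz":0.121,"claw":1},{"tx":0,"ty":0,"tz":0,"rx":0,"ry":0,"rz":0.121,"claw":1},{"tx":0,"ty":0,"tz":0,"rx":0,"ry":0,"rz":0.121,"claw":1},{"tx":0,"ty":0,"tz":0,"rx":0,"ry":0,"rz":0.121,"claw":1},{"tx":0,"ty":0,"tz":0,"rx":0,"ry":0,"rz":0.121,"claw":1}]'
python3 -m creep '[{"tx":0,"ty":0,"tz":0,"rx":0,"ry":0,"rz":0.121,"claw":1},{"tx":0,"ty":0,"tz":0,"rx":0,"ry":0,"rz":0.121,"claw":1},{"tx":0,"ty":0,"tz":0,"rx":0,"ry":0,"rz":0.121,"claw":1},{"tx":0,"ty":0,"tz":0,"rx":0,"ry":0,"rz":0.121,"claw":1},{"tx":0,"ty":0,"tz":0,"rx":0,"ry":0,"rz":0.121,"claw":1},{"tx":0,"ty":0,"tz":0,"rx":0,"ry":0,"rz":0.121,"claw":1},{"tx":0,"ty":0,"tz":0,"rx":0,"ry":0,"rz":0.121,"claw":1},{"tx":0,"ty":0,"tz":0,"rx":0,"ry":0,"rz":0,"claw":1}]' | tail -2;  python3 go.py 480 -91 140 -3.045; python3 look.py adapter_tray w2.png 480 -91
```

```text
time_s: 5.48
tcp_pos: [477.7, -91.9, 136.4]
tool_rot: [[-0.587, -0.81, -0.001], [-0.81, 0.587, 0.0], [0.0, 0.001, -1.0]]
wrist_force: [0.0, -0.8, -0.9]
width: 34.9
grip_force: 60.9
width: 35.2
grip_force: 60.9
t 6.15 shift cm [-0.23  0.06 -0.36] rz 0.002 q6 target -1.29 tcp [477.8 -91.8 136.4] w 35.2 psi -3.043
expected px [322. 241.]
adapter_tray [ 4.8035e+02 -8.9373e+01  9.5000e-02] resid 0.867
```

View pics/w2.png

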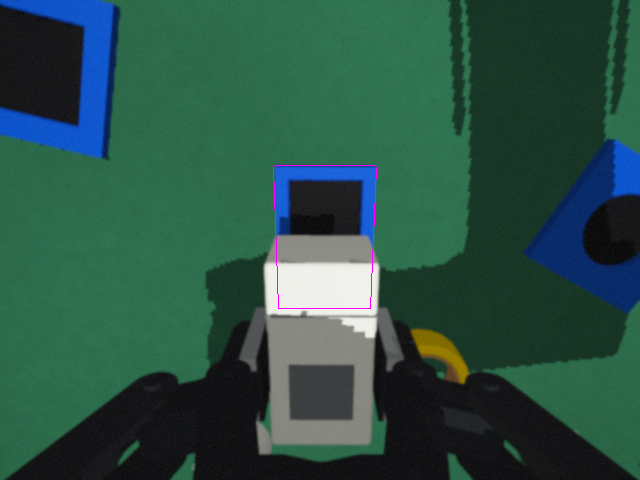

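The adapter hangs straight below the gripper, centred at about x=322. Its tray's far part is visible and the outline fits, with the tray centred at about x=325. Align and lower.

```bash
python3 -m creep '[{"tx":-0.28,"ty":0.2,"tz":1.5,"rx":0,"ry":0,"rz":0,"claw":1},{"tx":0,"ty":0,"tz":2.5,"rx":0,"ry":0,"rz":0,"claw":1},{"tx":0,"ty":0,"tz":2.5,"rx":0,"ry":0,"rz":0,"claw":1},{"tx":0,"ty":0,"tz":2.5,"rx":0,"ry":0,"rz":0,"claw":1},{"tx":0,"ty":0,"tz":1.6,"rx":0,"ry":0,"rz":0,"claw":1},{"tx":0,"ty":0,"tz":1.0,"rx":0,"ry":0,"rz":0,"claw":1},{"tx":0,"ty":0,"tz":0.5,"rx":0,"ry":0,"rz":0,"claw":1},{"tx":0,"ty":0,"tz":0,"rx":0,"ry":0,"rz":0,"claw":1},{"tx":0,"ty":0,"tz":0,"rx":0,"ry":0,"rz":0,"claw":1}]'
python3 -m creep '[{"tx":0,"ty":0,"tz":0.1,"rx":0,"ry":0,"rz":0,"claw":1},{"tx":0,"ty":0,"tz":0.1,"rx":0,"ry":0,"rz":0,"claw":1},{"tx":0,"ty":0,"tz":0,"rx":0,"ry":0,"rz":0,"claw":1},{"tx":0,"ty":0,"tz":0,"rx":0,"ry":0,"rz":0,"claw":1}]'
```

```text
time_s: 6.95
tcp_pos: [481.3, -89.6, 16.5]
tool_rot: [[-0.995, -0.104, 0.001], [-0.104, 0.995, -0.0], [-0.001, -0.0, -1.0]]
wrist_force: [0.7, 0.8, -1.1]
width: 34.9
grip_force: 61.0
time_s: 7.28
tcp_pos: [481.0, -89.5, 13.9]
tool_rot: [[-0.995, -0.103, 0.001], [-0.103, 0.995, 0.0], [-0.001, -0.0, -1.0]]
wrist_force: [-0.0, 0.3, -0.8]
width: 34.8
grip_force: 61.0
```

```bash
python3 -m creep '[{"tx":0,"ty":0,"tz":0.1,"rx":0,"ry":0,"rz":0,"claw":1},{"tx":0,"ty":0,"tz":0.1,"rx":0,"ry":0,"rz":0,"claw":1},{"tx":0,"ty":0,"tz":0.05,"rx":0,"ry":0,"rz":0,"claw":1},{"tx":0,"ty":0,"tz":0,"rx":0,"ry":0,"rz":0,"claw":1},{"tx":0,"ty":0,"tz":0,"rx":0,"ry":0,"rz":0,"claw":1}]'
```

```text
time_s: 7.7
tcp_pos: [481.0, -89.6, 11.6]
tool_rot: [[-0.995, -0.103, 0.001], [-0.103, 0.995, -0.0], [-0.001, -0.0, -1.0]]
wrist_force: [-1.8, 0.8, 4.1]
width: 34.9
grip_force: 61.4
```

```bash
python3 -m creep '[{"tx":0,"ty":0,"tz":0,"rx":0,"ry":0,"rz":0,"claw":0},{"tx":0,"ty":0,"tz":0,"rx":0,"ry":0,"rz":0,"claw":0},{"tx":0,"ty":0,"tz":0,"rx":0,"ry":0,"rz":0,"claw":0},{"tx":0,"ty":0,"tz":0,"rx":0,"ry":0,"rz":0,"claw":0},{"tx":0,"ty":0,"tz":0,"rx":0,"ry":0,"rz":0,"claw":0},{"tx":0,"ty":0,"tz":0,"rx":0,"ry":0,"rz":0,"claw":0},{"tx":0,"ty":0,"tz":-0.5,"rx":0,"ry":0,"rz":0,"claw":0},{"tx":0,"ty":0,"tz":-1.5,"rx":0,"ry":0,"rz":0,"claw":0},{"tx":0,"ty":0,"tz":-2.5,"rx":0,"ry":0,"rz":0,"claw":0},{"tx":0,"ty":0,"tz":-2.5,"rx":0,"ry":0,"rz":0,"claw":0},{"tx":0,"ty":0,"tz":-2.5,"rx":0,"ry":0,"rz":0,"claw":0},{"tx":0,"ty":0,"tz":-2.5,"rx":0,"ry":0,"rz":0,"claw":0},{"tx":0,"ty":0,"tz":-2.5,"rx":0,"ry":0,"rz":0,"claw":0},{"tx":0,"ty":0,"tz":-2.5,"rx":0,"ry":0,"rz":0,"claw":0},{"tx":0,"ty":0,"tz":0,"rx":0,"ry":0,"rz":0,"claw":0}]'; python3 go.py 654.5 121 180 -1.19; python3 look.py adapter w3.png 480.5 -89.5 3;  python3 look.py adapter_tray w3b.png 480.5 -89.5
```

```text
time_s: 8.95
tcp_pos: [482.8, -90.1, 187.5]
tool_rot: [[-0.995, -0.103, 0.009], [-0.103, 0.995, -0.001], [-0.009, -0.002, -1.0]]
wrist_force: [0.5, 0.0, 0.4]
width: 85.4
grip_force: 0.0
t 8.95 shift cm [-19.24  19.24   0.89] rz -1.849 q6 target 0.2 tcp [482.8 -90.1 187.5] w 85.4 psi -3.039
expected px [323. 223.]
adapter [ 4.79501e+02 -8.98810e+01  1.03000e-01] resid 0.032
expected px [322. 217.]
adapter_tray [ 4.79876e+02 -8.95890e+01  9.30000e-02] resid 0.016
```

View pics/w3.png

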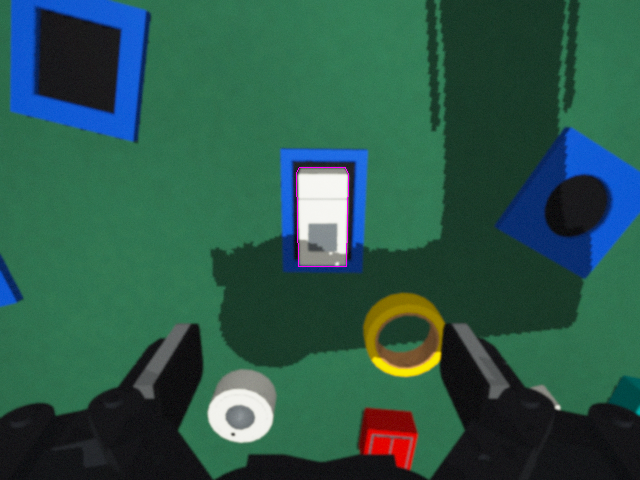

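Adapter seated at (322,215), within 1 mm of the pocket centre. The sensor is close by at (240,415), and being round it needs no turn, so I'll take it next.

```bash
python3 -m creep '[{"tx":-2.5,"ty":-1.05,"tz":0.1,"rx":0,"ry":0,"rz":0,"claw":0},{"tx":-3.8,"ty":-1.6,"tz":0.16,"rx":0,"ry":0,"rz":0,"claw":0},{"tx":-3.8,"ty":-1.6,"tz":0.16,"rx":0,"ry":0,"rz":0,"claw":0},{"tx":-3.8,"ty":-1.6,"tz":0.16,"rx":0,"ry":0,"rz":0,"claw":0},{"tx":-3.8,"ty":-1.6,"tz":0.16,"rx":0,"ry":0,"rz":0,"claw":0},{"tx":0,"ty":0,"tz":0,"rx":0,"ry":0,"rz":0,"claw":0},{"tx":0,"ty":0,"tz":0,"rx":0,"ry":0,"rz":0,"claw":0}]'; python3 look.py sensor w4.png 666.5 -146;python3 go.py 666.5 -146 180 -3.04 
```

```text
time_s: 9.63
tcp_pos: [664.5, -145.9, 166.5]
tool_rot: [[-0.995, -0.101, -0.011], [-0.101, 0.995, 0.0], [0.01, 0.001, -1.0]]
wrist_force: [-0.5, -0.3, -0.3]
width: 85.5
grip_force: 0.0
expected px [321. 239.]
sensor [ 6.65783e+02 -1.44057e+02  4.70000e-02] resid 0.042
t 9.6833 shift cm [-0.23 -0.05 -1.02] rz 0.001 q6 target -1.25 tcp [ 664.1 -145.7  169.8] w 85.3 psi -3.039
```

```bash
python3 -m creep '[{"tx":-0.19,"ty":0.15,"tz":1.5,"rx":0,"ry":0,"rz":0,"claw":0},{"tx":0,"ty":0,"tz":2.9,"rx":0,"ry":0,"rz":0,"claw":0},{"tx":0,"ty":0,"tz":2.9,"rx":0,"ry":0,"rz":0,"claw":0},{"tx":0,"ty":0,"tz":2.9,"rx":0,"ry":0,"rz":0,"claw":0},{"tx":0,"ty":0,"tz":2.9,"rx":0,"ry":0,"rz":0,"claw":0},{"tx":0,"ty":0,"tz":1.5,"rx":0,"ry":0,"rz":0,"claw":0},{"tx":0,"ty":0,"tz":0.8,"rx":0,"ry":0,"rz":0,"claw":0},{"tx":0,"ty":0,"tz":0,"rx":0,"ry":0,"rz":0,"claw":0},{"tx":0,"ty":0,"tz":0,"rx":0,"ry":0,"rz":0,"claw":0},{"tx":0,"ty":0,"tz":0,"rx":0,"ry":0,"rz":0,"claw":0}]'
```

```text
time_s: 10.52
tcp_pos: [667.3, -143.8, 22.6]
tool_rot: [[-0.995, -0.103, 0.004], [-0.103, 0.995, -0.001], [-0.004, -0.001, -1.0]]
wrist_force: [0.2, -0.8, 0.8]
width: 85.4
grip_force: 0.0
```

```bash
python3 -m creep '[{"tx":0.12,"ty":0,"tz":1.0,"rx":0,"ry":0,"rz":0,"claw":0},{"tx":0,"ty":0,"tz":0.8,"rx":0,"ry":0,"rz":0,"claw":0},{"tx":0,"ty":0,"tz":0,"rx":0,"ry":0,"rz":0,"claw":0},{"tx":0,"ty":0,"tz":0,"rx":0,"ry":0,"rz":0,"claw":0},{"tx":0,"ty":0,"tz":0,"rx":0,"ry":0,"rz":0,"claw":0}]'; python3 -m creep '[{"tx":0,"ty":0,"tz":0,"rx":0,"ry":0,"rz":0,"claw":1},{"tx":0,"ty":0,"tz":0,"rx":0,"ry":0,"rz":0,"claw":1},{"tx":0,"ty":0,"tz":0,"rx":0,"ry":0,"rz":0,"claw":1},{"tx":0,"ty":0,"tz":0,"rx":0,"ry":0,"rz":0,"claw":1},{"tx":0,"ty":0,"tz":0,"rx":0,"ry":0,"rz":0,"claw":1},{"tx":0,"ty":0,"tz":0,"rx":0,"ry":0,"rz":0,"claw":1},{"tx":0,"ty":0,"tz":0,"rx":0,"ry":0,"rz":0,"claw":1}]'
```

```text
time_s: 10.93
tcp_pos: [665.0, -144.1, 1.5]
tool_rot: [[-0.995, -0.103, -0.0], [-0.103, 0.995, -0.0], [0.0, -0.0, -1.0]]
wrist_force: [-0.5, -0.7, 0.4]
width: 85.6
grip_force: 0.0
time_s: 11.52
tcp_pos: [665.6, -144.0, 2.5]
tool_rot: [[-0.995, -0.103, 0.001], [-0.103, 0.995, -0.0], [-0.001, -0.0, -1.0]]
wrist_force: [-0.9, 0.5, 5.6]
width: 56.1
grip_force: 64.0
```

```bash
python3 -m creep '[{"tx":0,"ty":0,"tz":-1.0,"rx":0,"ry":0,"rz":0,"claw":1},{"tx":0,"ty":0,"tz":-2.5,"rx":0,"ry":0,"rz":0,"claw":1},{"tx":0,"ty":0,"tz":-2.5,"rx":0,"ry":0,"rz":0,"claw":1},{"tx":0,"ty":0,"tz":-2.5,"rx":0,"ry":0,"rz":0,"claw":1},{"tx":0,"ty":0,"tz":-2.5,"rx":0,"ry":0,"rz":0,"claw":1},{"tx":0,"ty":0,"tz":-2.5,"rx":0,"ry":0,"rz":0,"claw":1},{"tx":0,"ty":0,"tz":0,"rx":0,"ry":0,"rz":0,"claw":1},{"tx":1.0,"ty":-1.75,"tz":0,"rx":0,"ry":0,"rz":0,"claw":1},{"tx":1.9,"ty":-3.5,"tz":0,"rx":0,"ry":0,"rz":0,"claw":1},{"tx":1.9,"ty":-3.5,"tz":0,"rx":0,"ry":0,"rz":0,"claw":1},{"tx":1.9,"ty":-3.5,"tz":0,"rx":0,"ry":0,"rz":0,"claw":1},{"tx":1.9,"ty":-3.5,"tz":0,"rx":0,"ry":0,"rz":0,"claw":1},{"tx":1.9,"ty":-3.5,"tz":0,"rx":0,"ry":0,"rz":0,"claw":1},{"tx":1.9,"ty":-3.5,"tz":0,"rx":0,"ry":0,"rz":0,"claw":1},{"tx":1.0,"ty":-1.75,"tz":0,"rx":0,"ry":0,"rz":0,"claw":1},{"tx":0,"ty":0,"tz":0,"rx":0,"ry":0,"rz":0,"claw":1},{"tx":0,"ty":0,"tz":0,"rx":0,"ry":0,"rz":0,"claw":1},{"tx":0,"ty":0,"tz":0,"rx":0,"ry":0,"rz":0,"claw":1}]'; python3 go.py 557.7 -401.7 140 -3.04; python3 look.py sensor_tray w5.png 557.7 -401.7
```

```text
time_s: 13.02
tcp_pos: [556.7, -401.0, 136.1]
tool_rot: [[-0.995, -0.102, -0.001], [-0.102, 0.995, 0.001], [0.001, 0.001, -1.0]]
wrist_force: [-0.3, 0.7, -0.6]
width: 56.3
grip_force: 63.9
t 13.0167 shift cm [-0.1  -0.08 -0.39] rz 0.001 q6 target -0.84 tcp [ 556.7 -401.   136.1] w 56.3 psi -3.039
expected px [320. 239.]
sensor_tray [ 557.261 -399.959    1.91 ] resid 0.134
```

View pics/w5.png

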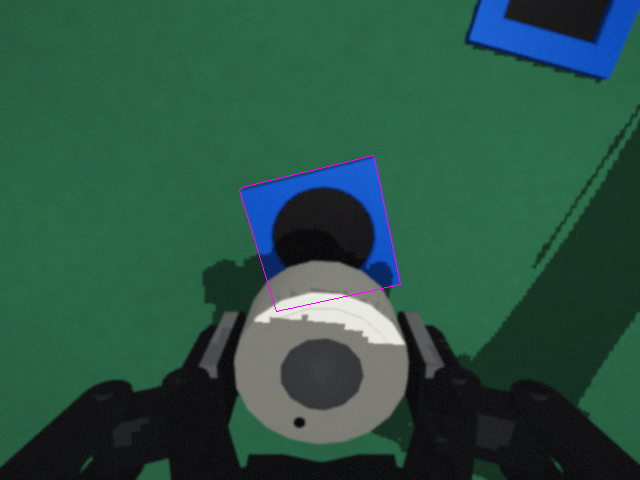

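The sensor is held level at (322,365). Its tray's outline fits, with the pocket at (323,238). Lower it.

```bash
python3 -m creep '[{"tx":-0.07,"ty":0.09,"tz":1.5,"rx":0,"ry":0,"rz":0,"claw":1},{"tx":0,"ty":0,"tz":2.5,"rx":0,"ry":0,"rz":0,"claw":1},{"tx":0,"ty":0,"tz":2.5,"rx":0,"ry":0,"rz":0,"claw":1},{"tx":0,"ty":0,"tz":2.5,"rx":0,"ry":0,"rz":0,"claw":1},{"tx":0,"ty":0,"tz":1.9,"rx":0,"ry":0,"rz":0,"claw":1},{"tx":0,"ty":0,"tz":1.0,"rx":0,"ry":0,"rz":0,"claw":1},{"tx":0,"ty":0,"tz":0.5,"rx":0,"ry":0,"rz":0,"claw":1},{"tx":0,"ty":0,"tz":0,"rx":0,"ry":0,"rz":0,"claw":1},{"tx":0,"ty":0,"tz":0,"rx":0,"ry":0,"rz":0,"claw":1},{"tx":0,"ty":0,"tz":0.2,"rx":0,"ry":0,"rz":0,"claw":1},{"tx":0,"ty":0,"tz":0,"rx":0,"ry":0,"rz":0,"claw":1},{"tx":0,"ty":0,"tz":0,"rx":0,"ry":0,"rz":0,"claw":1},{"tx":0,"ty":0,"tz":0,"rx":0,"ry":0,"rz":0,"claw":1}]'
```

```text
time_s: 14.15
tcp_pos: [557.7, -400.6, 11.3]
tool_rot: [[-0.995, -0.103, 0.001], [-0.103, 0.995, -0.0], [-0.001, -0.001, -1.0]]
wrist_force: [-0.3, -0.1, -0.4]
width: 56.1
grip_force: 63.9
```

```bash
python3 -m creep '[{"tx":0,"ty":0,"tz":0.2,"rx":0,"ry":0,"rz":0,"claw":1},{"tx":0,"ty":0,"tz":0.15,"rx":0,"ry":0,"rz":0,"claw":1},{"tx":0,"ty":0,"tz":0.1,"rx":0,"ry":0,"rz":0,"claw":1},{"tx":0,"ty":0,"tz":0.1,"rx":0,"ry":0,"rz":0,"claw":1},{"tx":0,"ty":0,"tz":0,"rx":0,"ry":0,"rz":0,"claw":1},{"tx":0,"ty":0,"tz":0,"rx":0,"ry":0,"rz":0,"claw":1},{"tx":0,"ty":0,"tz":0,"rx":0,"ry":0,"rz":0,"claw":1}]'
```

```text
time_s: 14.73
tcp_pos: [557.5, -400.6, 5.6]
tool_rot: [[-0.995, -0.103, 0.0], [-0.103, 0.995, -0.0], [-0.0, -0.0, -1.0]]
wrist_force: [-2.0, 1.4, 2.5]
width: 56.1
grip_force: 64.2
```

```bash
python3 -m creep '[{"tx":0,"ty":0,"tz":0,"rx":0,"ry":0,"rz":0,"claw":0},{"tx":0,"ty":0,"tz":0,"rx":0,"ry":0,"rz":0,"claw":0},{"tx":0,"ty":0,"tz":0,"rx":0,"ry":0,"rz":0,"claw":0},{"tx":0,"ty":0,"tz":0,"rx":0,"ry":0,"rz":0,"claw":0},{"tx":0,"ty":0,"tz":0,"rx":0,"ry":0,"rz":0,"claw":0},{"tx":0,"ty":0,"tz":-0.5,"rx":0,"ry":0,"rz":0,"claw":0},{"tx":0,"ty":0,"tz":-1.5,"rx":0,"ry":0,"rz":0,"claw":0},{"tx":0,"ty":0,"tz":-2.5,"rx":0,"ry":0,"rz":0,"claw":0},{"tx":0,"ty":0,"tz":-2.5,"rx":0,"ry":0,"rz":0,"claw":0},{"tx":0,"ty":0,"tz":-2.5,"rx":0,"ry":0,"rz":0,"claw":0},{"tx":0,"ty":0,"tz":-2.5,"rx":0,"ry":0,"rz":0,"claw":0},{"tx":0,"ty":0,"tz":-2.5,"rx":0,"ry":0,"rz":0,"claw":0},{"tx":0,"ty":0,"tz":-2.5,"rx":0,"ry":0,"rz":0,"claw":0},{"tx":0,"ty":0,"tz":0,"rx":0,"ry":0,"rz":0,"claw":0},{"tx":0,"ty":0,"tz":0,"rx":0,"ry":0,"rz":0,"claw":0}]'; python3 go.py 654.5 121 180 -1.19; python3 look.py sensor w6.png 557.5 -400.5 3;  python3 look.py sensor_tray w6b.png 557.5 -400.5
```

```text
time_s: 15.98
tcp_pos: [558.2, -400.9, 178.1]
tool_rot: [[-0.995, -0.103, 0.004], [-0.103, 0.995, -0.002], [-0.004, -0.002, -1.0]]
wrist_force: [-0.0, -0.3, -0.5]
width: 85.6
grip_force: 0.0
t 15.9833 shift cm [-14.93  50.92  -0.26] rz -1.849 q6 target 0.2 tcp [ 558.2 -400.9  178.1] w 85.6 psi -3.039
expected px [323. 229.]
sensor [ 5.57071e+02 -4.00879e+02  1.16000e-01] resid 0.055
expected px [321. 222.]
sensor_tray [ 5.57417e+02 -3.99937e+02  3.45000e-01] resid 0.013
```

View pics/w6.png

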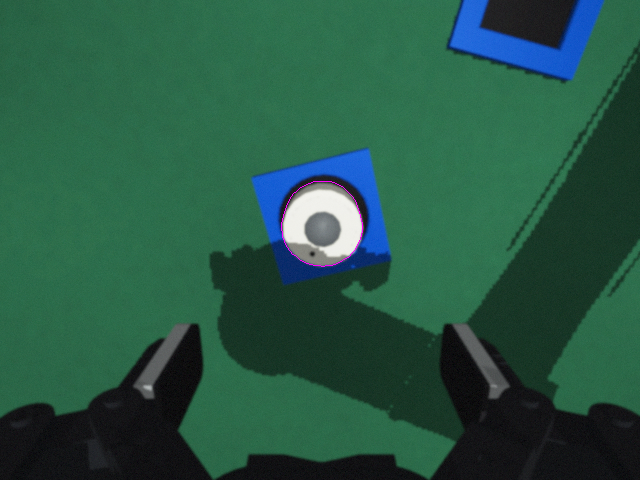

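Sensor seated at (322,224), 1 mm off centre. Now the switch.

```bash
python3 -m creep '[{"tx":-0.53,"ty":1.82,"tz":0,"rx":0,"ry":0,"rz":0,"claw":0},{"tx":-1.07,"ty":3.64,"tz":0,"rx":0,"ry":0,"rz":0,"claw":0},{"tx":-1.07,"ty":3.64,"tz":0,"rx":0,"ry":0,"rz":0,"claw":0},{"tx":-1.07,"ty":3.64,"tz":0,"rx":0,"ry":0,"rz":0,"claw":0},{"tx":-1.07,"ty":3.64,"tz":0,"rx":0,"ry":0,"rz":0,"claw":0},{"tx":-1.07,"ty":3.64,"tz":0,"rx":0,"ry":0,"rz":0,"claw":0},{"tx":-1.07,"ty":3.64,"tz":0,"rx":0,"ry":0,"rz":0,"claw":0},{"tx":-1.07,"ty":3.64,"tz":0,"rx":0,"ry":0,"rz":0,"claw":0},{"tx":-1.07,"ty":3.64,"tz":0,"rx":0,"ry":0,"rz":0,"claw":0},{"tx":-1.07,"ty":3.64,"tz":0,"rx":0,"ry":0,"rz":0,"claw":0},{"tx":-1.07,"ty":3.64,"tz":0,"rx":0,"ry":0,"rz":0,"claw":0},{"tx":-1.07,"ty":3.64,"tz":0,"rx":0,"ry":0,"rz":0,"claw":0},{"tx":-1.07,"ty":3.64,"tz":0,"rx":0,"ry":0,"rz":0,"claw":0},{"tx":-1.07,"ty":3.64,"tz":0,"rx":0,"ry":0,"rz":0,"claw":0},{"tx":-0.53,"ty":1.82,"tz":0,"rx":0,"ry":0,"rz":-0.09,"claw":0},{"tx":0,"ty":0,"tz":0,"rx":0,"ry":0,"rz":-0.1,"claw":0},{"tx":0,"ty":0,"tz":0,"rx":0,"ry":0,"rz":-0.09,"claw":0},{"tx":0,"ty":0,"tz":0,"rx":0,"ry":0,"rz":0,"claw":0},{"tx":0,"ty":0,"tz":0,"rx":0,"ry":0,"rz":0,"claw":0}]'; python3 go.py 654.5 121 180 -2.76; python3 look.py switch w7.png 654.5 121
```

```text
time_s: 17.67
tcp_pos: [653.7, 121.8, 173.9]
tool_rot: [[-0.929, -0.371, -0.002], [-0.371, 0.929, -0.001], [0.002, -0.0, -1.0]]
wrist_force: [-0.6, -0.1, 0.5]
width: 85.5
grip_force: 0.0
t 17.6667 shift cm [-0.05 -0.1  -0.61] rz -0.001 q6 target -1.37 tcp [653.7 121.8 173.9] w 85.5 psi -2.761
expected px [320. 232.]
switch [6.54398e+02 1.21355e+02 3.82000e-01] resid 0.034
```

View pics/w7.png

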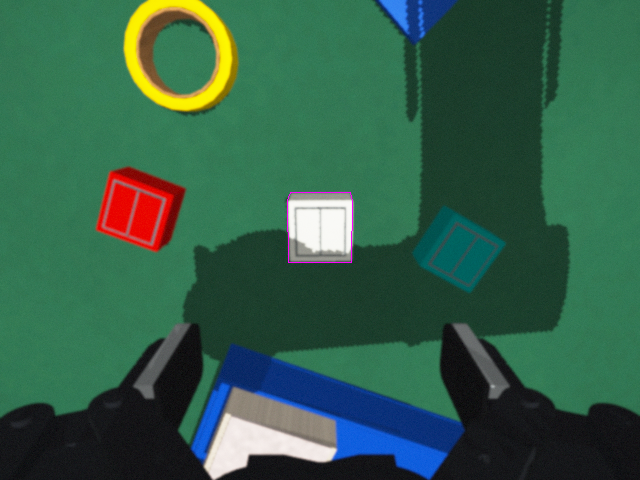

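The white switch is at (320,228), with red at (140,210) and turquoise at (460,250) clear of the fingers. Aligned. Descend.

```bash
python3 -m creep '[{"tx":-0.05,"ty":-0.06,"tz":1.5,"rx":0,"ry":0,"rz":0,"claw":0},{"tx":0,"ty":0,"tz":2.9,"rx":0,"ry":0,"rz":0,"claw":0},{"tx":0,"ty":0,"tz":2.9,"rx":0,"ry":0,"rz":0,"claw":0},{"tx":0,"ty":0,"tz":2.9,"rx":0,"ry":0,"rz":0,"claw":0},{"tx":0,"ty":0,"tz":2.9,"rx":0,"ry":0,"rz":0,"claw":0},{"tx":0,"ty":0,"tz":1.5,"rx":0,"ry":0,"rz":0,"claw":0},{"tx":0,"ty":0,"tz":0.8,"rx":0,"ry":0,"rz":0,"claw":0},{"tx":0,"ty":0,"tz":0.4,"rx":0,"ry":0,"rz":0,"claw":0},{"tx":0,"ty":0,"tz":0,"rx":0,"ry":0,"rz":0,"claw":0},{"tx":0,"ty":0,"tz":0,"rx":0,"ry":0,"rz":0,"claw":0},{"tx":0,"ty":0,"tz":0,"rx":0,"ry":0,"rz":0,"claw":0},{"tx":0,"ty":0,"tz":0,"rx":0,"ry":0,"rz":0,"claw":0}]'
```

```text
time_s: 18.72
tcp_pos: [655.5, 121.7, 18.7]
tool_rot: [[-0.928, -0.373, 0.002], [-0.373, 0.928, 0.001], [-0.002, -0.0, -1.0]]
wrist_force: [-0.1, -0.2, -0.2]
width: 85.3
grip_force: 0.0
```

```bash
python3 -m creep '[{"tx":0,"ty":0,"tz":0.8,"rx":0,"ry":0,"rz":0,"claw":0},{"tx":0,"ty":0,"tz":0.35,"rx":0,"ry":0,"rz":0,"claw":0},{"tx":0,"ty":0,"tz":0,"rx":0,"ry":0,"rz":0,"claw":0},{"tx":0,"ty":0,"tz":0,"rx":0,"ry":0,"rz":0,"claw":0},{"tx":0,"ty":0,"tz":0,"rx":0,"ry":0,"rz":0,"claw":0}]'; python3 -m creep '[{"tx":0,"ty":0,"tz":0,"rx":0,"ry":0,"rz":0,"claw":1},{"tx":0,"ty":0,"tz":0,"rx":0,"ry":0,"rz":0,"claw":1},{"tx":0,"ty":0,"tz":0,"rx":0,"ry":0,"rz":0,"claw":1},{"tx":0,"ty":0,"tz":0,"rx":0,"ry":0,"rz":0,"claw":1},{"tx":0,"ty":0,"tz":0,"rx":0,"ry":0,"rz":0,"claw":1},{"tx":0,"ty":0,"tz":0,"rx":0,"ry":0,"rz":0,"claw":1},{"tx":0,"ty":0,"tz":0,"rx":0,"ry":0,"rz":0,"claw":1},{"tx":0,"ty":0,"tz":0,"rx":0,"ry":0,"rz":0,"claw":1}]'; python3 go.py 389 -278 140 -3.285
```

```text
time_s: 19.13
tcp_pos: [654.8, 121.4, 5.6]
tool_rot: [[-0.928, -0.374, -0.0], [-0.374, 0.928, -0.0], [0.0, -0.0, -1.0]]
wrist_force: [-0.2, 0.7, -0.3]
width: 85.1
grip_force: 0.0
time_s: 19.8
tcp_pos: [655.0, 121.6, 6.1]
tool_rot: [[-0.928, -0.374, 0.001], [-0.374, 0.928, 0.0], [-0.001, -0.0, -1.0]]
wrist_force: [0.3, 0.9, 3.5]
width: 44.7
grip_force: 63.6
t 19.8 shift cm [ 39.6  -27.13 -13.42] rz 0.526 q6 target -1.09 tcp [655.  121.6   6.1] w 44.7 psi -2.759
```

```bash
python3 -m creep '[{"tx":0,"ty":0,"tz":-1.0,"rx":0,"ry":0,"rz":0,"claw":1},{"tx":0,"ty":0,"tz":-2.5,"rx":0,"ry":0,"rz":0,"claw":1},{"tx":0,"ty":0,"tz":-2.5,"rx":0,"ry":0,"rz":0,"claw":1},{"tx":0,"ty":0,"tz":-2.5,"rx":0,"ry":0,"rz":0,"claw":1},{"tx":0,"ty":0,"tz":-2.5,"rx":0,"ry":0,"rz":0,"claw":1},{"tx":0,"ty":0,"tz":-2.5,"rx":0,"ry":0,"rz":0,"claw":1},{"tx":0,"ty":0,"tz":0,"rx":0,"ry":0,"rz":0,"claw":1}]'; python3 -m creep '[{"tx":1.5,"ty":-1.0,"tz":0,"rx":0,"ry":0,"rz":0,"claw":1},{"tx":2.93,"ty":-2.02,"tz":0,"rx":0,"ry":0,"rz":0,"claw":1},{"tx":2.93,"ty":-2.02,"tz":0,"rx":0,"ry":0,"rz":0,"claw":1},{"tx":2.93,"ty":-2.02,"tz":0,"rx":0,"ry":0,"rz":0,"claw":1},{"tx":2.93,"ty":-2.02,"tz":0,"rx":0,"ry":0,"rz":0,"claw":1},{"tx":2.93,"ty":-2.02,"tz":0,"rx":0,"ry":0,"rz":0,"claw":1},{"tx":2.93,"ty":-2.02,"tz":0,"rx":0,"ry":0,"rz":0,"claw":1},{"tx":2.93,"ty":-2.02,"tz":0,"rx":0,"ry":0,"rz":0,"claw":1},{"tx":2.93,"ty":-2.02,"tz":0,"rx":0,"ry":0,"rz":0,"claw":1},{"tx":2.93,"ty":-2.02,"tz":0,"rx":0,"ry":0,"rz":0,"claw":1},{"tx":2.93,"ty":-2.02,"tz":0,"rx":0,"ry":0,"rz":0,"claw":1},{"tx":2.93,"ty":-2.02,"tz":0,"rx":0,"ry":0,"rz":0,"claw":1},{"tx":2.93,"ty":-2.02,"tz":0,"rx":0,"ry":0,"rz":0,"claw":1},{"tx":2.93,"ty":-2.02,"tz":0,"rx":0,"ry":0,"rz":0,"claw":1},{"tx":0,"ty":0,"tz":0,"rx":0,"ry":0,"rz":0.105,"claw":1},{"tx":0,"ty":0,"tz":0,"rx":0,"ry":0,"rz":0.105,"claw":1},{"tx":0,"ty":0,"tz":0,"rx":0,"ry":0,"rz":0.105,"claw":1},{"tx":0,"ty":0,"tz":0,"rx":0,"ry":0,"rz":0.105,"claw":1},{"tx":0,"ty":0,"tz":0,"rx":0,"ry":0,"rz":0.105,"claw":1},{"tx":0,"ty":0,"tz":0,"rx":0,"ry":0,"rz":0,"claw":1}]'; python3 go.py 389 -278 140 -3.285; python3 look.py switch_tray w8.png 389 -278
```

```text
time_s: 20.38
tcp_pos: [656.9, 121.5, 147.7]
tool_rot: [[-0.928, -0.374, 0.009], [-0.374, 0.928, 0.002], [-0.009, -0.002, -1.0]]
wrist_force: [0.7, -0.8, -0.1]
width: 44.8
grip_force: 63.2
time_s: 22.05
tcp_pos: [388.9, -279.2, 140.5]
tool_rot: [[-0.989, 0.146, -0.0], [0.146, 0.989, 0.0], [0.001, 0.0, -1.0]]
wrist_force: [0.1, -0.4, -1.2]
width: 44.8
grip_force: 63.3
t 22.05 shift cm [0.01 0.12 0.05] rz 6.28 q6 target -1.09 tcp [ 388.9 -279.2  140.5] w 44.8 psi 2.995
expected px [324. 236.]
switch_tray [ 3.87999e+02 -2.76228e+02 -1.42000e-01] resid 0.142
```

View pics/w8.png

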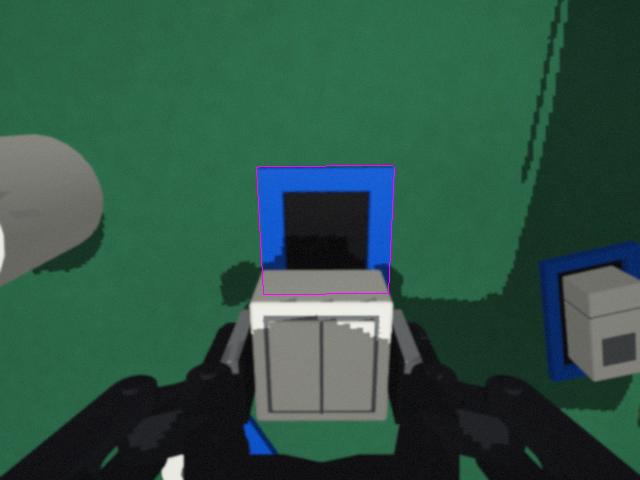

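The switch is held square at (321,365), parallel to its tray at (326,230). Lower it.

```bash
python3 -m creep '[{"tx":0.08,"ty":0.27,"tz":1.5,"rx":0,"ry":0,"rz":0,"claw":1},{"tx":0,"ty":0,"tz":2.5,"rx":0,"ry":0,"rz":0,"claw":1},{"tx":0,"ty":0,"tz":2.5,"rx":0,"ry":0,"rz":0,"claw":1},{"tx":0,"ty":0,"tz":2.5,"rx":0,"ry":0,"rz":0,"claw":1},{"tx":0,"ty":0,"tz":1.9,"rx":0,"ry":0,"rz":0,"claw":1},{"tx":0,"ty":0,"tz":1.0,"rx":0,"ry":0,"rz":0,"claw":1},{"tx":0,"ty":0,"tz":0.6,"rx":0,"ry":0,"rz":0,"claw":1},{"tx":0,"ty":0,"tz":0,"rx":0,"ry":0,"rz":0,"claw":1},{"tx":0,"ty":0,"tz":0,"rx":0,"ry":0,"rz":0,"claw":1},{"tx":0,"ty":0,"tz":0.1,"rx":0,"ry":0,"rz":0,"claw":1},{"tx":0,"ty":0,"tz":0,"rx":0,"ry":0,"rz":0,"claw":1},{"tx":0,"ty":0,"tz":0,"rx":0,"ry":0,"rz":0,"claw":1},{"tx":0,"ty":0,"tz":0,"rx":0,"ry":0,"rz":0,"claw":1}]'
```

```text
time_s: 23.18
tcp_pos: [389.2, -276.6, 15.2]
tool_rot: [[-0.99, 0.142, 0.001], [0.142, 0.99, -0.0], [-0.001, -0.0, -1.0]]
wrist_force: [-0.0, 0.3, -2.0]
width: 45.2
grip_force: 63.2
```

```bash
python3 -m creep '[{"tx":0,"ty":0,"tz":0.2,"rx":0,"ry":0,"rz":0,"claw":1},{"tx":0,"ty":0,"tz":0.15,"rx":0,"ry":0,"rz":0,"claw":1},{"tx":0,"ty":0,"tz":0.15,"rx":0,"ry":0,"rz":0,"claw":1},{"tx":0,"ty":0,"tz":0.1,"rx":0,"ry":0,"rz":0,"claw":1},{"tx":0,"ty":0,"tz":0,"rx":0,"ry":0,"rz":0,"claw":1},{"tx":0,"ty":0,"tz":0,"rx":0,"ry":0,"rz":0,"claw":1},{"tx":0,"ty":0,"tz":0,"rx":0,"ry":0,"rz":0,"claw":1}]'
```

```text
time_s: 23.77
tcp_pos: [389.0, -276.6, 9.0]
tool_rot: [[-0.99, 0.142, 0.0], [0.142, 0.99, -0.0], [-0.0, -0.0, -1.0]]
wrist_force: [-1.7, 0.6, 2.9]
width: 44.5
grip_force: 63.6
```

Contact at the expected height. Release and lift.

```bash
python3 -m creep '[{"tx":0,"ty":0,"tz":0,"rx":0,"ry":0,"rz":0,"claw":0},{"tx":0,"ty":0,"tz":0,"rx":0,"ry":0,"rz":0,"claw":0},{"tx":0,"ty":0,"tz":0,"rx":0,"ry":0,"rz":0,"claw":0},{"tx":0,"ty":0,"tz":0,"rx":0,"ry":0,"rz":0,"claw":0},{"tx":0,"ty":0,"tz":0,"rx":0,"ry":0,"rz":0,"claw":0},{"tx":0,"ty":0,"tz":0,"rx":0,"ry":0,"rz":0,"claw":0},{"tx":0,"ty":0,"tz":-0.5,"rx":0,"ry":0,"rz":0,"claw":0},{"tx":0,"ty":0,"tz":-1.5,"rx":0,"ry":0,"rz":0,"claw":0},{"tx":0,"ty":0,"tz":-2.5,"rx":0,"ry":0,"rz":0,"claw":0},{"tx":0,"ty":0,"tz":-2.5,"rx":0,"ry":0,"rz":0,"claw":0},{"tx":0,"ty":0,"tz":-2.5,"rx":0,"ry":0,"rz":0,"claw":0},{"tx":0,"ty":0,"tz":-2.5,"rx":0,"ry":0,"rz":0,"claw":0},{"tx":0,"ty":0,"tz":-2.5,"rx":0,"ry":0,"rz":0,"claw":0},{"tx":0,"ty":0,"tz":-2.5,"rx":0,"ry":0,"rz":0,"claw":0},{"tx":0,"ty":0,"tz":0,"rx":0,"ry":0,"rz":0,"claw":0},{"tx":0,"ty":0,"tz":0,"rx":0,"ry":0,"rz":0,"claw":0}]'|head -2; python3 go.py 372 285 175 2.995; python3 look.py switch w9.png 389 -276.5 3;  python3 look.py switch_tray w9b.png 389 -276.5
```

```text
time_s: 25.1
tcp_pos: [389.6, -276.7, 180.7]
t 25.1 shift cm [ 9.71 55.36  0.5 ] rz 0.004 q6 target 3.91 tcp [ 389.6 -276.7  180.7] w 85.2 psi 2.999
expected px [322. 228.]
switch [ 3.89171e+02 -2.77161e+02 -1.37000e-01] resid 0.049
expected px [322. 222.]
switch_tray [ 3.87971e+02 -2.76181e+02 -1.40000e-01] resid 0.013
```

View pics/w9.png

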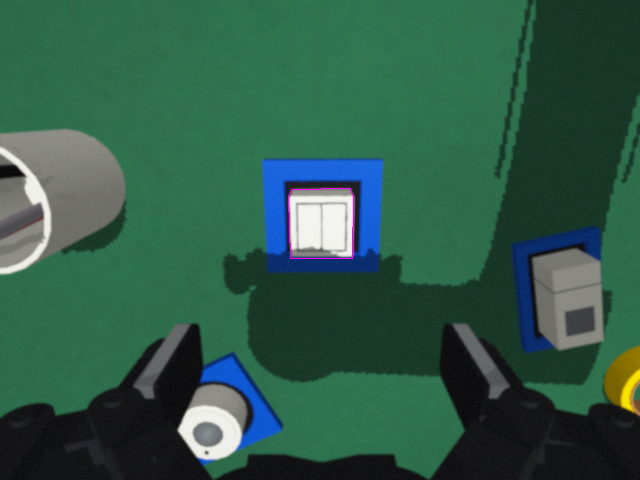

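Switch seated at (321,224), about 1 mm off and flat. Last is the dial.

```bash
python3 -m creep '[{"tx":0.3,"ty":1.73,"tz":0,"rx":0,"ry":0,"rz":0,"claw":0},{"tx":0.61,"ty":3.46,"tz":0,"rx":0,"ry":0,"rz":0,"claw":0},{"tx":0.61,"ty":3.46,"tz":0,"rx":0,"ry":0,"rz":0,"claw":0},{"tx":0.61,"ty":3.46,"tz":0,"rx":0,"ry":0,"rz":0,"claw":0},{"tx":0.61,"ty":3.46,"tz":0,"rx":0,"ry":0,"rz":0,"claw":0},{"tx":0.61,"ty":3.46,"tz":0,"rx":0,"ry":0,"rz":0,"claw":0},{"tx":0.61,"ty":3.46,"tz":0,"rx":0,"ry":0,"rz":0,"claw":0},{"tx":0.61,"ty":3.46,"tz":0,"rx":0,"ry":0,"rz":0,"claw":0},{"tx":0.61,"ty":3.46,"tz":0,"rx":0,"ry":0,"rz":0,"claw":0},{"tx":0.61,"ty":3.46,"tz":0,"rx":0,"ry":0,"rz":0,"claw":0},{"tx":0.61,"ty":3.46,"tz":0,"rx":0,"ry":0,"rz":0,"claw":0},{"tx":0.61,"ty":3.46,"tz":0,"rx":0,"ry":0,"rz":0,"claw":0},{"tx":0.61,"ty":3.46,"tz":0,"rx":0,"ry":0,"rz":0,"claw":0},{"tx":0.61,"ty":3.46,"tz":0,"rx":0,"ry":0,"rz":0,"claw":0},{"tx":0.61,"ty":3.46,"tz":0,"rx":0,"ry":0,"rz":0,"claw":0},{"tx":0.61,"ty":3.46,"tz":0,"rx":0,"ry":0,"rz":0,"claw":0},{"tx":0.3,"ty":1.73,"tz":0,"rx":0,"ry":0,"rz":0,"claw":0},{"tx":0,"ty":0,"tz":0,"rx":0,"ry":0,"rz":0,"claw":0},{"tx":0,"ty":0,"tz":0,"rx":0,"ry":0,"rz":0,"claw":0},{"tx":0,"ty":0,"tz":0,"rx":0,"ry":0,"rz":0,"claw":0}]'|head -2; python3 look.py dial w10.png 372 285; python3 go.py 372 285 6 2.999
```

```text
time_s: 26.87
tcp_pos: [370.6, 284.7, 177.7]
expected px [323. 232.]
dial [3.70818e+02 2.85800e+02 1.59000e-01] resid 0.066
t 26.9167 shift cm [-0.11  0.08 17.21] rz -0.0 q6 target 3.92 tcp [370.8 284.6 178.1] w 85.5 psi 2.999
```

View pics/w10.png

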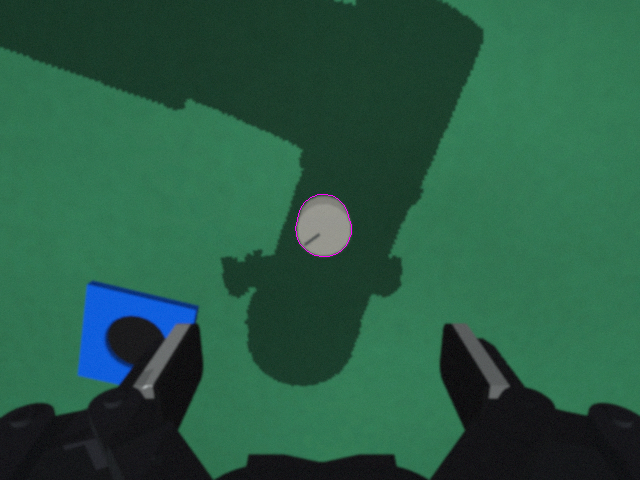

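The dial is at (323,226) and the fit is good. Descend.

```bash
python3 -m creep '[{"tx":0,"ty":0.12,"tz":1.5,"rx":0,"ry":0,"rz":0,"claw":0},{"tx":0,"ty":0,"tz":2.9,"rx":0,"ry":0,"rz":0,"claw":0},{"tx":0,"ty":0,"tz":2.9,"rx":0,"ry":0,"rz":0,"claw":0},{"tx":0,"ty":0,"tz":2.9,"rx":0,"ry":0,"rz":0,"claw":0},{"tx":0,"ty":0,"tz":2.9,"rx":0,"ry":0,"rz":0,"claw":0},{"tx":0,"ty":0,"tz":1.5,"rx":0,"ry":0,"rz":0,"claw":0},{"tx":0,"ty":0,"tz":0.8,"rx":0,"ry":0,"rz":0,"claw":0},{"tx":0,"ty":0,"tz":0.5,"rx":0,"ry":0,"rz":0,"claw":0},{"tx":0,"ty":0,"tz":0,"rx":0,"ry":0,"rz":0,"claw":0},{"tx":0,"ty":0,"tz":0,"rx":0,"ry":0,"rz":0,"claw":0},{"tx":0,"ty":0,"tz":0,"rx":0,"ry":0,"rz":0,"claw":0},{"tx":0,"ty":0,"tz":0,"rx":0,"ry":0,"rz":0,"claw":0}]'
```

```text
time_s: 27.92
tcp_pos: [371.5, 287.1, 20.8]
tool_rot: [[-0.99, 0.142, 0.001], [0.142, 0.99, 0.002], [-0.001, 0.002, -1.0]]
wrist_force: [-0.2, -0.2, -0.2]
width: 85.5
grip_force: 0.0
```

```bash
python3 -m creep '[{"tx":0.03,"ty":-0.08,"tz":0.9,"rx":0,"ry":0,"rz":0,"claw":0},{"tx":0,"ty":0,"tz":0.4,"rx":0,"ry":0,"rz":0,"claw":0},{"tx":0,"ty":0,"tz":0,"rx":0,"ry":0,"rz":0,"claw":0},{"tx":0,"ty":0,"tz":0,"rx":0,"ry":0,"rz":0,"claw":0},{"tx":0,"ty":0,"tz":0,"rx":0,"ry":0,"rz":0,"claw":0}]'; python3 -m creep '[{"tx":0,"ty":0,"tz":0,"rx":0,"ry":0,"rz":0,"claw":1},{"tx":0,"ty":0,"tz":0,"rx":0,"ry":0,"rz":0,"claw":1},{"tx":0,"ty":0,"tz":0,"rx":0,"ry":0,"rz":0,"claw":1},{"tx":0,"ty":0,"tz":0,"rx":0,"ry":0,"rz":0,"claw":1},{"tx":0,"ty":0,"tz":0,"rx":0,"ry":0,"rz":0,"claw":1},{"tx":0,"ty":0,"tz":0,"rx":0,"ry":0,"rz":0,"claw":1},{"tx":0,"ty":0,"tz":0,"rx":0,"ry":0,"rz":0,"claw":1},{"tx":0,"ty":0,"tz":0,"rx":0,"ry":0,"rz":0,"claw":1}]'; python3 go.py 453.8 110 140 2.999
```

```text
time_s: 28.33
tcp_pos: [370.7, 285.7, 6.6]
tool_rot: [[-0.99, 0.142, 0.0], [0.142, 0.99, -0.0], [-0.0, -0.0, -1.0]]
wrist_force: [-0.7, -0.7, -0.7]
width: 85.3
grip_force: 0.0
time_s: 29.0
tcp_pos: [370.9, 286.1, 7.1]
tool_rot: [[-0.99, 0.142, 0.001], [0.142, 0.99, 0.001], [-0.001, 0.001, -1.0]]
wrist_force: [-0.2, 0.8, 3.9]
width: 38.3
grip_force: 60.6
t 29.0 shift cm [-10.71 -16.25 -13.29] rz 0.001 q6 target 4.33 tcp [370.9 286.1   7.1] w 38.3 psi 3.0
```

```bash
python3 -m creep '[{"tx":0,"ty":0,"tz":-1.0,"rx":0,"ry":0,"rz":0,"claw":1},{"tx":0,"ty":0,"tz":-2.5,"rx":0,"ry":0,"rz":0,"claw":1},{"tx":0,"ty":0,"tz":-2.5,"rx":0,"ry":0,"rz":0,"claw":1},{"tx":0,"ty":0,"tz":-2.5,"rx":0,"ry":0,"rz":0,"claw":1},{"tx":0,"ty":0,"tz":-2.5,"rx":0,"ry":0,"rz":0,"claw":1},{"tx":0,"ty":0,"tz":-2.5,"rx":0,"ry":0,"rz":0,"claw":1},{"tx":0,"ty":0,"tz":0,"rx":0,"ry":0,"rz":0,"claw":1},{"tx":-1.0,"ty":-1.5,"tz":0,"rx":0,"ry":0,"rz":0,"claw":1},{"tx":-1.74,"ty":-2.65,"tz":0,"rx":0,"ry":0,"rz":0,"claw":1},{"tx":-1.74,"ty":-2.65,"tz":0,"rx":0,"ry":0,"rz":0,"claw":1},{"tx":-1.74,"ty":-2.65,"tz":0,"rx":0,"ry":0,"rz":0,"claw":1},{"tx":-1.74,"ty":-2.65,"tz":0,"rx":0,"ry":0,"rz":0,"claw":1},{"tx":-1.74,"ty":-2.65,"tz":0,"rx":0,"ry":0,"rz":0,"claw":1},{"tx":-1.0,"ty":-1.5,"tz":0,"rx":0,"ry":0,"rz":0,"claw":1},{"tx":0,"ty":0,"tz":0,"rx":0,"ry":0,"rz":0,"claw":1},{"tx":0,"ty":0,"tz":0,"rx":0,"ry":0,"rz":0,"claw":1},{"tx":0,"ty":0,"tz":0,"rx":0,"ry":0,"rz":0,"claw":1},{"tx":0,"ty":0,"tz":0,"rx":0,"ry":0,"rz":0,"claw":1}]'; python3 go.py 453.8 110 140 2.999; python3 look.py dial_tray w11.png 453.8 110
```

```text
time_s: 30.5
tcp_pos: [453.2, 110.3, 141.5]
tool_rot: [[-0.99, 0.141, -0.0], [0.141, 0.99, -0.0], [0.0, -0.0, -1.0]]
wrist_force: [0.7, 0.3, -1.3]
width: 37.9
grip_force: 60.4
t 30.5 shift cm [-0.07 -0.02  0.15] rz 0.001 q6 target 4.33 tcp [453.2 110.3 141.5] w 37.9 psi 3.0
expected px [321. 236.]
dial_tray [453.821 110.839   1.171] resid 0.018
```

View pics/w11.png

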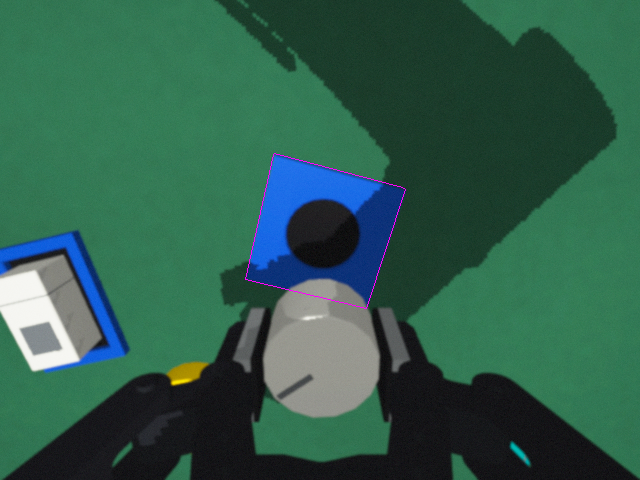

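The dial is held at (322,350), with its tray's pocket at (323,234) and a tight outline fit. Lower it.

```bash
python3 -m creep '[{"tx":-0.03,"ty":0.06,"tz":1.5,"rx":0,"ry":0,"rz":0,"claw":1},{"tx":0,"ty":0,"tz":2.5,"rx":0,"ry":0,"rz":0,"claw":1},{"tx":0,"ty":0,"tz":2.5,"rx":0,"ry":0,"rz":0,"claw":1},{"tx":0,"ty":0,"tz":2.5,"rx":0,"ry":0,"rz":0,"claw":1},{"tx":0,"ty":0,"tz":1.9,"rx":0,"ry":0,"rz":0,"claw":1},{"tx":0,"ty":0,"tz":1.0,"rx":0,"ry":0,"rz":0,"claw":1},{"tx":0,"ty":0,"tz":0.6,"rx":0,"ry":0,"rz":0,"claw":1},{"tx":0,"ty":0,"tz":0,"rx":0,"ry":0,"rz":0,"claw":1},{"tx":0,"ty":0,"tz":0,"rx":0,"ry":0,"rz":0,"claw":1},{"tx":0,"ty":0,"tz":0.1,"rx":0,"ry":0,"rz":0,"claw":1},{"tx":0,"ty":0,"tz":0,"rx":0,"ry":0,"rz":0,"claw":1},{"tx":0,"ty":0,"tz":0,"rx":0,"ry":0,"rz":0,"claw":1},{"tx":0,"ty":0,"tz":0,"rx":0,"ry":0,"rz":0,"claw":1}]'
```

```text
time_s: 31.63
tcp_pos: [454.2, 110.4, 16.2]
tool_rot: [[-0.99, 0.142, 0.001], [0.142, 0.99, 0.0], [-0.001, 0.001, -1.0]]
wrist_force: [-0.1, 0.7, -0.8]
width: 37.9
grip_force: 60.4
```

```bash
python3 -m creep '[{"tx":0,"ty":0,"tz":0.2,"rx":0,"ry":0,"rz":0,"claw":1},{"tx":0,"ty":0,"tz":0.15,"rx":0,"ry":0,"rz":0,"claw":1},{"tx":0,"ty":0,"tz":0.15,"rx":0,"ry":0,"rz":0,"claw":1},{"tx":0,"ty":0,"tz":0.1,"rx":0,"ry":0,"rz":0,"claw":1},{"tx":0,"ty":0,"tz":0,"rx":0,"ry":0,"rz":0,"claw":1},{"tx":0,"ty":0,"tz":0,"rx":0,"ry":0,"rz":0,"claw":1},{"tx":0,"ty":0,"tz":0,"rx":0,"ry":0,"rz":0,"claw":1}]'
```

```text
time_s: 32.22
tcp_pos: [454.0, 110.2, 10.1]
tool_rot: [[-0.99, 0.142, 0.0], [0.142, 0.99, -0.0], [-0.0, -0.0, -1.0]]
wrist_force: [-2.6, -1.0, 4.7]
width: 37.7
grip_force: 60.9
```

```bash
python3 -m creep '[{"tx":0,"ty":0,"tz":0,"rx":0,"ry":0,"rz":0,"claw":0},{"tx":0,"ty":0,"tz":0,"rx":0,"ry":0,"rz":0,"claw":0},{"tx":0,"ty":0,"tz":0,"rx":0,"ry":0,"rz":0,"claw":0},{"tx":0,"ty":0,"tz":0,"rx":0,"ry":0,"rz":0,"claw":0},{"tx":0,"ty":0,"tz":0,"rx":0,"ry":0,"rz":0,"claw":0},{"tx":0,"ty":0,"tz":0,"rx":0,"ry":0,"rz":0,"claw":0},{"tx":0,"ty":0,"tz":-0.5,"rx":0,"ry":0,"rz":0,"claw":0},{"tx":0,"ty":0,"tz":-1.5,"rx":0,"ry":0,"rz":0,"claw":0},{"tx":0,"ty":0,"tz":-2.5,"rx":0,"ry":0,"rz":0,"claw":0},{"tx":0,"ty":0,"tz":-2.5,"rx":0,"ry":0,"rz":0,"claw":0},{"tx":0,"ty":0,"tz":-2.5,"rx":0,"ry":0,"rz":0,"claw":0},{"tx":0,"ty":0,"tz":-2.5,"rx":0,"ry":0,"rz":0,"claw":0},{"tx":0,"ty":0,"tz":-2.5,"rx":0,"ry":0,"rz":0,"claw":0},{"tx":0,"ty":0,"tz":-2.5,"rx":0,"ry":0,"rz":0,"claw":0},{"tx":0,"ty":0,"tz":0,"rx":0,"ry":0,"rz":0,"claw":0},{"tx":0,"ty":0,"tz":0,"rx":0,"ry":0,"rz":0,"claw":0}]'|head -2; python3 look.py dial w12.png 454 110.5 3; python3 - <<'E'
from plant import env; import cv2
cv2.imwrite("pics/scene1.png",env.capture("scene")[:,:,::-1])
E
```

```text
time_s: 33.55
tcp_pos: [454.5, 110.7, 181.6]
expected px [321. 229.]
dial [4.53560e+02 1.09555e+02 1.86000e-01] resid 0.075
```

View pics/w12.png

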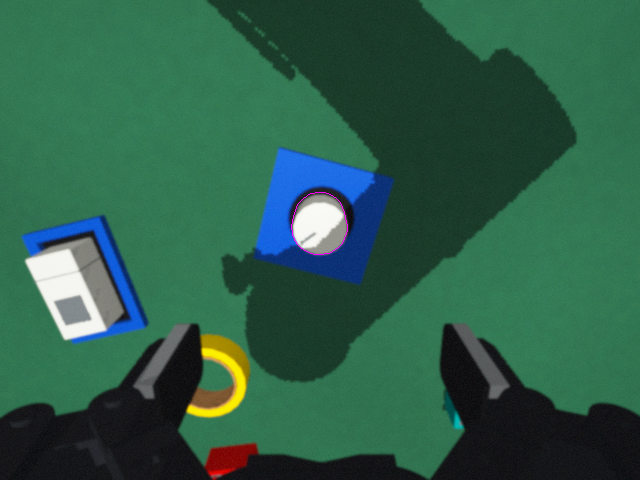

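View pics/scene1.png

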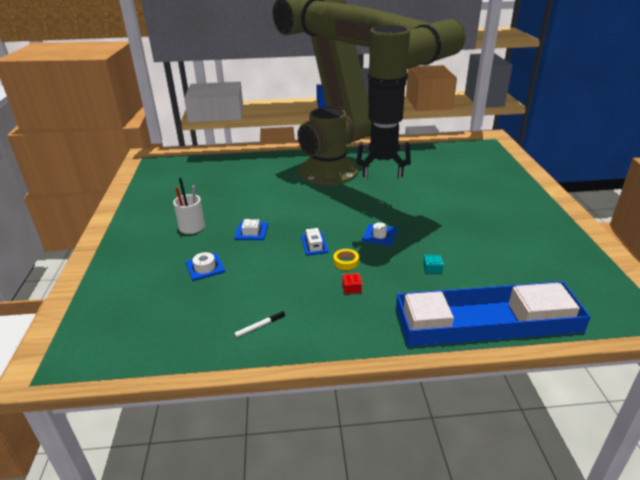

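The dial sits in its pocket at (320,224). The scene view shows all four products seated, and the tape (346,260) and pot (189,213) haven't moved.

```bash
python3 -c "
from plant import env
print(env.hand_in())"
```

```text
the job is handed in; nothing more can be done
None
```

I set the sensor, dial, switch and adapter down into their matching trays, each within about 2 mm of the pocket centre, left the tape and pen pot where they were, and handed the job in at about 34 s; the hand-in returned no verdict.

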